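Close the controller housing and show its connector to the inspection camera

ROBOT

A 6-joint arm with a two-finger parallel gripper is mounted at the origin on a cart in front of the work surface, level with it; the furniture and walls round the work are solid. World frame = base frame: x ahead of the robot, y to its left, z up, the work surface at z = 0. Lengths are in m, angles in rad, forces in N, time in s.
With the tool pointing down it reaches from about 0.25 to 0.775 m from the base axis. Payload 8.9 kg.
Tool frame: the origin (TCP) lies at the very end of the fingers, on their centre line; the grasp point (between the pads) lies r.grip_depth behind it (r.grip_depth is the distance from the TCP to the grasp point, in m); z points along the fingers, y is the line along which they close (so a half turn about z gives the same grasp; the last joint's range is limited). The gripper opens to 85 mm and grips with 20 to 120 N. Pads are 22 mm wide; open, the fingers measure 114 mm over their backs; the gripper's body (76 mm by 85 mm) begins 54 mm behind the grasp point. The pads swing forward as they close: fully open they stand 13 mm farther back than shut.
Start: joints at [-1.344, 0.291, -0.153, 1.127, 0, 1.431], TCP at [0.188, -0.49, 0.231] pointing down, gripper open.
Joint ranges: [-2.52, 2.52], [-0.91, 1.74], [-1.3, 1.37], [-1.96, 2.02], [-1.52, 1.47], [-3.14, 3.14]. Speed limits (rad/s): [2.22, 2.22, 2.79, 3.14, 3.14, 3.14].

INTERFACE

Orientations are given as a unit quaternion [w, x, y, z].
In Python, from station import r gives the robot as it stands.
- The arm moves only by the tool play_rows, never from a script. Its argument "commands" is a list of rows, each a list of 3 entries, a list of its own where there are three numbers: the opening, from -1 (shut) to 1 (fully open), then the shift along the tool's x, y, z in mm, then the turn about the tool's z in rad. A call has 1 to 8 rows; each row is the pose to reach, as a shift and turn from the pose commanded when the call began, along the tool's axes at that moment; what a row does not reach only later rows make up. A row lasts 1/10 s, in which the tool goes at most 50 mm and 8.59 degrees, less where a joint would pass 70% of its speed; a pose out of reach is approached as far as the arm can. A call with a gripper value outside its range is refused whole. The fingers move at their own pace and stop on an object; the grip force is fixed at half the most. Time passes only in rows, so rows that repeat a pose let the fingers close. It gives the time, the measured TCP pose, the force, the opening and the grip force at its end, in the units of the state.
- r.get_obs(): the state, without advancing time (a new reading comes with each control period).
- r.read_camera(name): name is "scene" or "side" or "wrist"; returns a dict with "frame" (480x640x3 uint8, red, green, blue), "intrinsics" (3x3 intrinsics, pixels), "eye" and "rotation" of the camera in the world; the wrist camera has in their place "T_tool_cam" (4x4, takes a point from camera to tool coordinates, whose origin is the TCP and whose axes are the flange's). Camera axes: x right, y up, looking along -z (the intrinsics and any distortion apply to the point x, -y, -z); pixel columns grow to the right and rows downward; lengths in m; the calibration is good to about 2 mm. The wrist camera is an equidistant fisheye: a pixel r from the principal point sees the ray r / f radians off the axis. A picture is of the moment at which its call begins: read the wrist's pose just before it. There is no depth.
- r.sign_off(): hands the job in; it is judged then, once.
The state is a dict: "time": time; "q": joint angles; "dq": joint speeds; "joint_torque": joint torques, N m; "eef_pos": TCP position; "ee_rot": TCP orientation; "force": force on the tool from outside, world axes, zero at the start; "ft_torque": the same for the moment, N m; "opening": finger opening in m; "grip_force": force on a finger pad.
Only numpy, scipy, OpenCV 4.12 (cv2) and the standard library are available. Lean on these libraries where they do the work, as an engineer would, in place of code of your own. Each camera call takes 0.05 s, during which the arm holds its last target. There are 200 camera calls.

TASK

Set the finned lid gently on the open controller housing where it stands, so that both guide pins come up through its holes and it lies flush all round, and let go of it. Then pick the closed housing up by its body, the loose lid staying seated, and finish holding it still in the air before the inspection camera: right way up, not rolled sideways, its connector on the lens axis pointing straight into the lens, its mouth 100 mm from the lens. The program ends while holding (do not put it down); do not touch the camera or its stand, and leave the multimeter, the power-supply case and the screwdriver where they are.

Things in the scene. Friction and masses are not known exactly. Their poses are not given: they have to be found in the camera images.
- housing: Loose open-topped aluminium housing, 104 (x) x 62 (y) x 30 mm, 0.35 kg, walls 4 mm. Origin: centre of its underside; z up; +x: end wall with the round connector. Two steel guide pins, 7 mm thick with pointed tips, rise 12 mm above the rim (tips at z = 42 mm) at x, y = +40, +16 and -41, 0 mm. Pick it up across its 62 mm width, low on the walls, at x = 0; 60 N does not harm it.
- connector (a point): Centre of the mouth of the housing's round steel connector (16 mm tube with four pins inside) that sticks out of the +x end wall: 64, 0, 16 mm in the housing's frame. Axes as the housing's; +x points out of the connector.
- lid: Loose aluminium lid, 0.14 kg, right way up: plate 102 (x) x 60 (y) x 4 mm, on it a fin block 48 (x) x 40 (y) x 14 mm centred at x = -6 mm. Origin: centre of the plate's underside. Holes of 9.5 mm at x, y = +40, +16 and -41, 0 mm: fits one way only, wide bare end (+x, with black vent plug) over the connector end. Grip the fins across y. Home: origin 30 mm above the housing's, axes parallel.
- focus (a point): Point on the lens axis 100 mm in front of the inspection camera's lens, where the connector's mouth must be; 0.15 to 0.27 m above the bench. x points to the lens, y is level. The black camera (58 mm ring light round the lens) looks towards the robot and 0.2 to 0.4 rad down. Wanted: housing axes parallel to these, so its connector end is tipped up and the tool leans back to the robot.
- lens (a point): Centre of the front of the camera's lens; axes as of point focus. The camera tilts in a stiff yoke on a clamp; do not touch.
- camera_head: Grey clamp and yoke on the column that carry the camera; origin on the level of the camera's pivot, 35 mm in front of the column. Fixed; do not touch.
- stand: Fixed camera stand: steel foot 120 (x) x 130 (y) x 12 mm, origin under its centre, with a 20 mm column 363 mm high at x = +35 mm. The camera looks to its -x. Do not touch.
- multimeter: Bystander: yellow and black hand multimeter, 130 (x) x 62 x 40 mm, lying on the bench at the left. Origin under its centre.
- psu_case: Bystander: vented grey steel power-supply case, 66 x 110 (y) x 38 mm, on the bench at the right rear. Origin under its centre.
- screwdriver: Bystander: small screwdriver, 14 x 162 (y) x 14 mm, blue handle, lying near the front edge. Origin under its centre.

How it is judged:
On the way, in this order (a step that is already met when the one before it is completed fails the run):
1. the lid lies flush on the housing over both pins and is let go, the housing still standing on the bench (z of lid in the frame of housing between 0.028 and 0.032 m and x of lid in the frame of housing between -0.003 and 0.003 m and y of lid in the frame of housing between -0.003 and 0.003 m and angle between the z axis of lid and the z axis of housing, either way round below 0.05 rad and angle between the x axis of lid and the x axis of housing, either way round below 0.06 rad and contact force between the fingers and lid below 0.2 N and height (world z) of housing below 0.005 m and angle between housing's own z axis and vertical below 0.05 rad), for 0.2 s.
2. the closed housing is lifted off the bench, lid seated (z of lid in the frame of housing between 0.028 and 0.032 m and x of lid in the frame of housing between -0.003 and 0.003 m and y of lid in the frame of housing between -0.003 and 0.003 m and angle between the z axis of lid and the z axis of housing, either way round below 0.05 rad and angle between the x axis of lid and the x axis of housing, either way round below 0.06 rad and height (world z) of housing above 0.05 m and contact force between the fingers and housing above 1 N), for 0.1 s.
At the end, for the whole second after the job is handed in: Fingers hold the housing in the air, still: connector's mouth within 15 mm of the focus point, pointing at the lens within 0.14 rad, right way up, width level within 0.14 rad; lid on both pins, within 2 mm of home in height, 3 mm sideways, 0.05 rad of parallel (z of lid in the frame of housing between 0.028 and 0.032 m and x of lid in the frame of housing between -0.003 and 0.003 m and y of lid in the frame of housing between -0.003 and 0.003 m and angle between the z axis of lid and the z axis of housing, either way round below 0.05 rad and angle between the x axis of lid and the x axis of housing, either way round below 0.06 rad and distance between connector and focus below 0.015 m and angle between the x axis of housing and the x axis of focus, either way round below 0.14 rad and x of housing in the frame of focus below -0.03 m and angle between housing's own y axis and vertical between 1.43 and 1.71 rad and angle between housing's own z axis and vertical below 0.8 rad and contact force between the fingers and housing above 1 N and linear speed of housing below 0.02 m/s and angular speed of housing below 0.15 rad/s); the arm keeps its last pose, push and grip.
It fails at once if the camera or its stand is touched (contact force between anything else and stand above 1 N or contact force between anything else and camera_head above 1 N).
It fails at once if the lid is dropped or rammed onto the housing (over 40 N) (contact force between lid and housing above 40 N).
It fails at once if a bystander is moved more than 20 mm (distance of any of multimeter, psu_case, screwdriver from where it was at the start of the episode above 0.02 m).
It also fails if it takes over 58 s, if anything falls off the work surface, if the arm or the gripper's body presses on something with over 40 N, if the wrist force passes 120 N, or if a joint passes its speed limit or range.

## Working session

There is one attempt and no reset: what is moved stays moved. The work goes in short steps, Python scripts to look and compute and a tool call to move; the robot and the scene stay as the last step left them, time stands still between calls to the robot, and variables do not carry over. Pictures are saved under pics/ and viewed, at most 10 in all, crops included, and the job is handed in when it is done.

Besides the shell and the picture viewer there is one more tool, called in YAML: its name, and indented under it one key for each argument. play_rows: Moves the arm, as the interface text tells. Its arguments: {"type":"object","properties":{"commands":{"type":"array","items":{"type":"array"}}},"required":["commands"]}

```bash
ls -la; mkdir -p pics; python3 - <<'E'
from station import r
import cv2,numpy as np
o=r.get_obs(); print({k:np.round(v,3) for k,v in o.items()}, r.grip_depth)
for n in("scene","side","wrist"):
    c=r.read_camera(n); cv2.imwrite(f"pics/{n}0.png",c["frame"][:,:,::-1])
    print(n,{k:np.round(v,4).tolist() for k,v in c.items() if k!="frame"})
    np.savez(f"pics/{n}0.npz",**c)
print([a for a in dir(r) if a[0]!='_'])
E
```

```text
total 12
drwxr-xr-x  3 agent agent 4096 Nov 29 19:34 .
drwxr-xr-x 23 root  root  4096 Nov 29 19:34 ..
drwxr-xr-x  2 agent agent 4096 Nov 29 19:34 pics
{'time': np.float64(0.0), 'q': array([-1.344,  0.291, -0.154,  1.127, -0.   ,  1.431]), 'dq': array([-0.001,  0.001, -0.001,  0.001, -0.001,  0.001]), 'joint_torque': array([-0.0000e+00, -5.3715e+01,  3.3137e+01,  1.6000e-02, -0.0000e+00,
       -0.0000e+00]), 'eef_pos': array([ 0.188, -0.49 ,  0.231]), 'ee_rot': array([-0.001,  0.983,  0.182, -0.   ]), 'force': array([ 0.172,  0.386, -0.021]), 'ft_torque': array([-0.012,  0.004, -0.04 ]), 'grip_force': np.float64(0.0), 'opening': np.float64(0.085)} 0.0187
scene {'intrinsics': [[490.5077, 0.0, 329.35], [0.0, 490.5077, 233.5367], [0.0, 0.0, 1.0]], 'eye': [0.1296, 0.7755, 0.9515], 'rotation': [-0.2427, -0.0995, 0.3757, 0.8889]}
side {'intrinsics': [[485.0332, 0.0, 318.3382], [0.0, 485.0332, 240.0213], [0.0, 0.0, 1.0]], 'eye': [0.4368, -1.0346, 0.5892], 'rotation': [0.8169, 0.5731, -0.0252, -0.0595]}
wrist {'intrinsics': [[371.6483, 0.0, 322.9178], [0.0, 371.6483, 240.0493], [0.0, 0.0, 1.0]], 'T_tool_cam': [[-0.0005, 0.9571, 0.2898, 0.0738], [1.0, 0.0003, 0.001, 0.0001], [0.0008, 0.2898, -0.9571, -0.1431], [0.0, 0.0, 0.0, 1.0]]}
['MotionError', 'get_obs', 'grip_depth', 'read_camera', 'sign_off']
```

View pics/scene0.png

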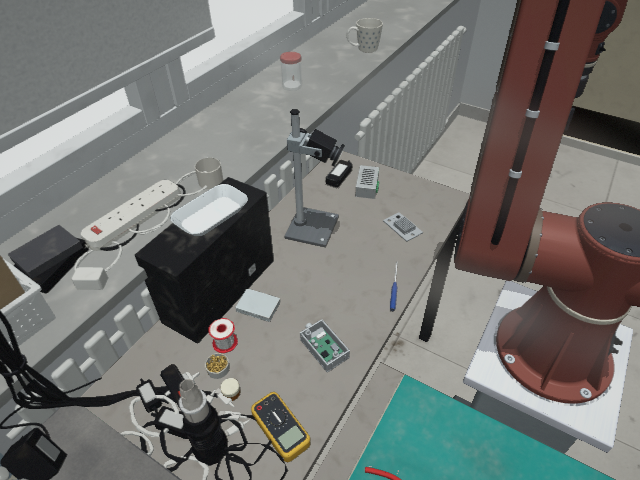

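View pics/side0.png

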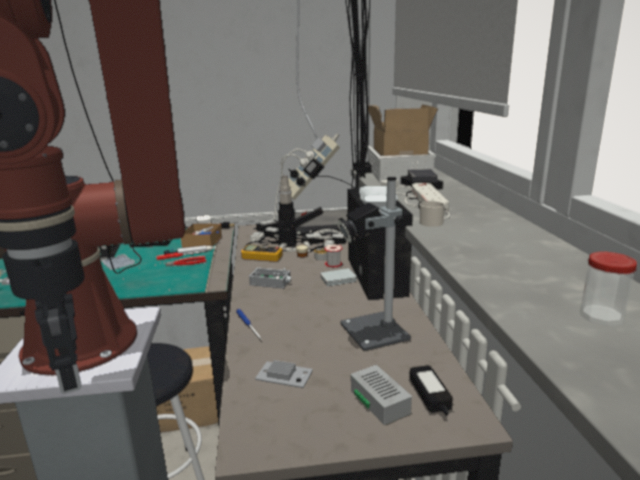

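```bash
cat > h.py <<'E'
import numpy as np, cv2
from scipy.spatial.transform import Rotation as R
from scipy.optimize import least_squares
q2R=lambda q: R.from_quat(np.r_[q[1:],q[0]])
def pose(c,o=None):
    if 'eye' in c: return np.array(c['eye']), q2R(c['rotation']).as_matrix()
    Rt=q2R(o['ee_rot']).as_matrix(); T=np.array(c['T_tool_cam'])
    return o['eef_pos']+Rt@T[:3,3], Rt@T[:3,:3]
def ray(c,uv,o=None):
    e,Rm=pose(c,o);K=np.array(c['intrinsics']);x=(uv[0]-K[0,2])/K[0,0];y=(uv[1]-K[1,2])/K[1,1]
    if 'eye' in c: d=np.array([x,-y,-1])
    else:
        t=np.hypot(x,y); s=np.sin(t)/max(t,1e-9); d=np.array([x*s,-y*s,-np.cos(t)])
    d=Rm@d; return e,d/np.linalg.norm(d)
def onz(c,uv,z,o=None):
    e,d=ray(c,uv,o); return e+d*(z-e[2])/d[2]
def tri(*rays):
    A=sum(np.eye(3)-np.outer(d,d) for e,d in rays); b=sum((np.eye(3)-np.outer(d,d))@e for e,d in rays)
    p=np.linalg.solve(A,b); return p,[np.linalg.norm(np.cross(p-e,d)) for e,d in rays]
def proj(c,P,o=None):
    e,Rm=pose(c,o);K=np.array(c['intrinsics']);p=(np.atleast_2d(P)-e)@Rm
    x,y,z=p[:,0],-p[:,1],-p[:,2]
    if 'eye' in c: a,b=x/z,y/z
    else:
        rr=np.hypot(x,y);t=np.arctan2(rr,z);k=t/np.maximum(rr,1e-9);a,b=x*k,y*k
    return np.c_[K[0,0]*a+K[0,2],K[1,1]*b+K[1,2]]
E
python3 - <<'E'
from h import *
S={n:dict(np.load(f"pics/{n}0.npz")) for n in("scene","side","wrist")}
for n,uv,z in(("scene",(325,343),.03),("side",(268,278),.03),("scene",(403,226),.01),("side",(284,373),.01),("scene",(312,227),.01),("side",(375,330),.01),("scene",(367,180),.038),("scene",(393,295),.01)):
    print(n,uv,onz(S[n],uv,z).round(3))
print(tri(ray(S["scene"],(328,148)),ray(S["side"],(373,222))))
def t(n,x,y,w,h):
    return cv2.resize(S[n]["frame"][y:y+h,x:x+w,::-1],(400,300),interpolation=cv2.INTER_CUBIC)
m=np.vstack([np.hstack([t("scene",285,310,80,60),t("scene",270,110,100,75)]),np.hstack([t("side",340,180,80,60),t("wrist",0,0,640,480)])])
cv2.imwrite("pics/m1.png",m)
E
```

```text
scene (325, 343) [0.438 0.258 0.03 ]
side (268, 278) [0.438 0.212 0.03 ]
scene (403, 226) [ 0.452 -0.192  0.01 ]
side (284, 373) [ 0.457 -0.211  0.01 ]
scene (312, 227) [ 0.669 -0.058  0.01 ]
side (375, 330) [ 0.674 -0.08   0.01 ]
scene (367, 180) [ 0.619 -0.292  0.038]
scene (393, 295) [0.372 0.046 0.01 ]
(array([ 0.65135208, -0.09584061,  0.2687515 ]), [np.float64(0.013568451746589971), np.float64(0.013568451746590203)])
```

View pics/m1.png

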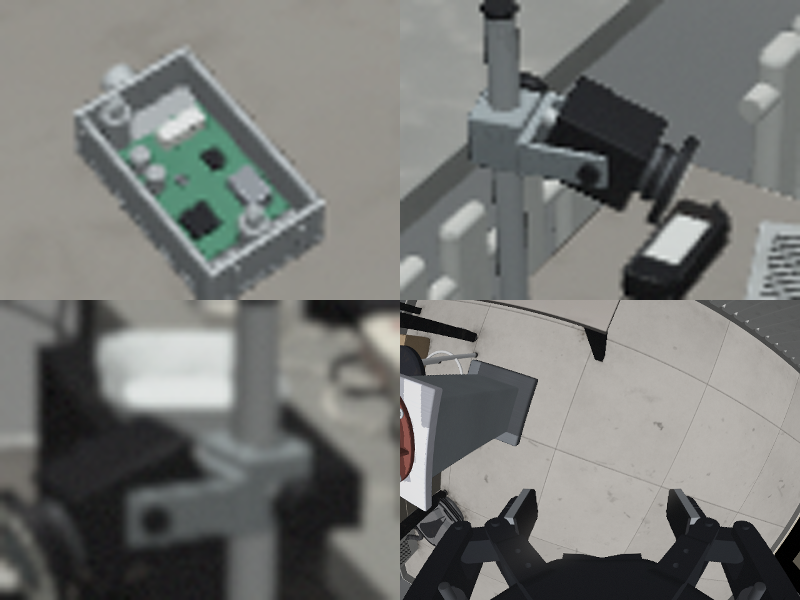

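```bash
cat >> h.py <<'E'
def goto(xyz,yaw,o):
    Rt=q2R(o['ee_rot']).as_matrix(); s=Rt.T@(np.array(xyz)-o['eef_pos'])*1000
    y0=np.arctan2(Rt[1,0],Rt[0,0]); t=-((yaw-y0+np.pi)%(2*np.pi)-np.pi)
    print('yaw0',y0.round(3),'shift mm',s.round(1),'turn',t.round(3),'tilt',np.round(np.arccos(-Rt[2,2]),4),'pos',o['eef_pos'].round(4),'q',o['q'].round(2))
E
python3 - <<'E'
from h import *
from station import r
S={n:dict(np.load(f"pics/{n}0.npz")) for n in("scene","side","wrist")}
P=[onz(S["scene"],u,.03) for u in((300.6,333),(322,320),(350,350.6),(327.4,364))]
print(np.round(P,3), onz(S["scene"],(308.6,325),.02).round(3))
P=np.array(P); print("housing c",P.mean(0),[np.arctan2(*(P[a]-P[b])[1::-1]) for a,b in((0,3),(1,2))])
o=r.get_obs(); goto([.36,-.2,.25],np.pi,o)
cv2.imwrite("pics/m2.png",cv2.resize(S["scene"]["frame"][197:257,365:445,::-1],(800,600),interpolation=cv2.INTER_CUBIC))
E
```

```text
[[0.498 0.264 0.03 ]
 [0.475 0.209 0.03 ]
 [0.382 0.247 0.03 ]
 [0.407 0.3   0.03 ]] [0.498 0.231 0.02 ]
housing c [0.44068429 0.25526851 0.03      ] [np.float64(-0.38214630581595976), np.float64(-0.38573349085912656)]
yaw0 0.366 shift mm [ 264.6 -209.2  -18.9] turn -2.776 tilt 0.001 pos [ 0.1877 -0.4899  0.2309] q [-1.34  0.29 -0.15  1.13 -0.    1.43]
```

play_rows:
  commands:
    - [1,[255,-266,-169],-2.776]
    - [1,[255,-266,-169],-2.776]
    - [1,[255,-266,-169],-2.776]
    - [1,[255,-266,-169],-2.776]
    - [1,[255,-266,-169],-2.776]
    - [1,[255,-266,-169],-2.776]
    - [1,[255,-266,-169],-2.776]
    - [1,[255,-266,-169],-2.776]

```text
time: 0.95
eef_pos: [0.3289, -0.1533, 0.399]
ee_rot: [0.0, 0.707, 0.707, 0.0]
force: [1.2, -0.1, -0.2]
opening: 0.0855
grip_force: 0.0
```

```bash
python3 - <<'E'
from h import *
from station import r
goto([.33,-.15,.40],np.pi,r.get_obs())
E
```

```text
yaw0 1.571 shift mm [ 3.3  1.1 -1. ] turn -1.57 tilt 0.0004 pos [ 0.3289 -0.1533  0.399 ] q [-0.64 -0.06 -0.13  1.51  0.    0.93]
```

play_rows:
  commands:
    - [1,[0,0,0],-1.57]
    - [1,[0,0,0],-1.57]
    - [1,[0,0,0],-1.57]
    - [1,[0,0,0],-1.57]
    - [1,[0,0,0],-1.57]
    - [1,[0,0,0],-1.57]
    - [1,[0,0,0],-1.57]
    - [1,[0,0,0],-1.57]

```text
time: 1.75
eef_pos: [0.3288, -0.1551, 0.3979]
ee_rot: [-0.0, 0.184, 0.983, 0.0]
force: [-0.7, 0.2, -0.4]
opening: 0.0857
grip_force: 0.0
```

```bash
cat >> h.py <<'E'
def snap(r,tag,names=("wrist",)):
    for n in names:
        o=r.get_obs(); c=r.read_camera(n); np.savez(f"pics/{n}{tag}.npz",eef_pos=o['eef_pos'],ee_rot=o['ee_rot'],**c); cv2.imwrite(f"pics/{n}{tag}.png",c["frame"][:,:,::-1])
def load(n,tag): return dict(np.load(f"pics/{n}{tag}.npz"))
E
python3 - <<'E'
from h import *
from station import r
snap(r,"1")
goto([.33,-.15,.40],np.pi,r.get_obs())
E
```

```text
yaw0 2.781 shift mm [ 0.6  5.2 -2.1] turn -0.36 tilt 0.0004 pos [ 0.3288 -0.1551  0.3979] q [-0.64 -0.06 -0.13  1.51  0.   -0.28]
```

View pics/wrist1.png

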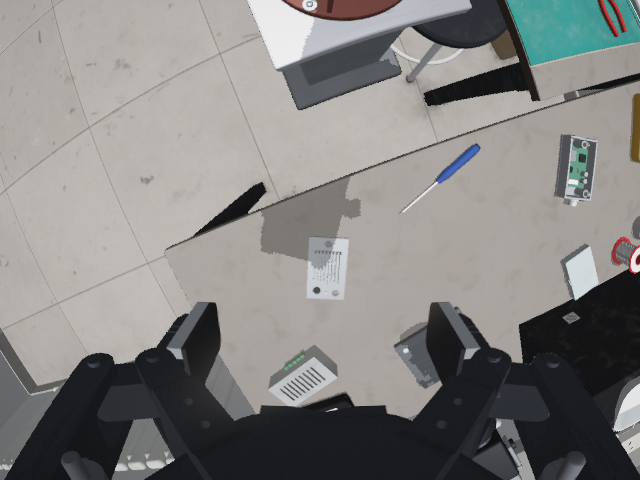

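```bash
python3 - <<'E'
from h import *
from station import r
w=load("wrist","1")
P=np.array([onz(w,u,.004,w) for u in((309,237),(350,238),(345,300),(306,298))]);print(P.round(3),P.mean(0))
print(np.arctan2(*(P[3]-P[0])[1::-1]),np.arctan2(*(P[2]-P[1])[1::-1]))
H=np.array([onz(w,u,.03,w) for u in((563,135),(597,137),(591,202),(557,198))]);print(H.round(3),H.mean(0),onz(w,(572,202),.016,w))
c=P.mean(0); yaw=-.40; f=c[:2]-.006*np.array([np.cos(yaw),np.sin(yaw)])
goto([*f,.13],yaw+np.pi,r.get_obs())
E
```

```text
[[ 0.4   -0.205  0.004]
 [ 0.424 -0.147  0.004]
 [ 0.518 -0.19   0.004]
 [ 0.492 -0.247  0.004]] [ 0.45848122 -0.19732716  0.004     ]
-0.4299426412912656 -0.42278372270053116
[[0.38  0.231 0.03 ]
 [0.402 0.304 0.03 ]
 [0.506 0.265 0.03 ]
 [0.475 0.193 0.03 ]] [0.44094367 0.24800536 0.03      ] [0.49831988 0.23199167 0.016     ]
yaw0 2.781 shift mm [-130.4    6.4  267.9] turn 0.04 tilt 0.0004 pos [ 0.3288 -0.1551  0.3979] q [-0.64 -0.06 -0.13  1.51  0.   -0.28]
```

play_rows:
  commands:
    - [1,[-130,6,268],0.066]
    - [1,[-130,6,268],0.066]
    - [1,[-130,6,268],0.066]
    - [1,[-130,6,268],0.066]
    - [1,[-130,6,268],0.066]
    - [1,[-130,6,268],0.066]
    - [1,[-130,6,268],0.066]
    - [1,[-130,6,268],0.066]

```text
time: 2.6
eef_pos: [0.4512, -0.1968, 0.1294]
ee_rot: [-0.001, 0.22, 0.976, 0.0]
force: [-0.8, 0.1, -0.0]
opening: 0.0851
grip_force: 0.0
```

```bash
python3 - <<'E'
from h import *
from station import r
snap(r,"2")
w=load("wrist","2"); print(w['eef_pos'])
cv2.imwrite("pics/w2c.png",cv2.resize(w["frame"][150:330,200:440,::-1],(800,600),interpolation=cv2.INTER_CUBIC))
E
```

```text
[ 0.45124866 -0.19678738  0.12940137]
```

View pics/w2c.png

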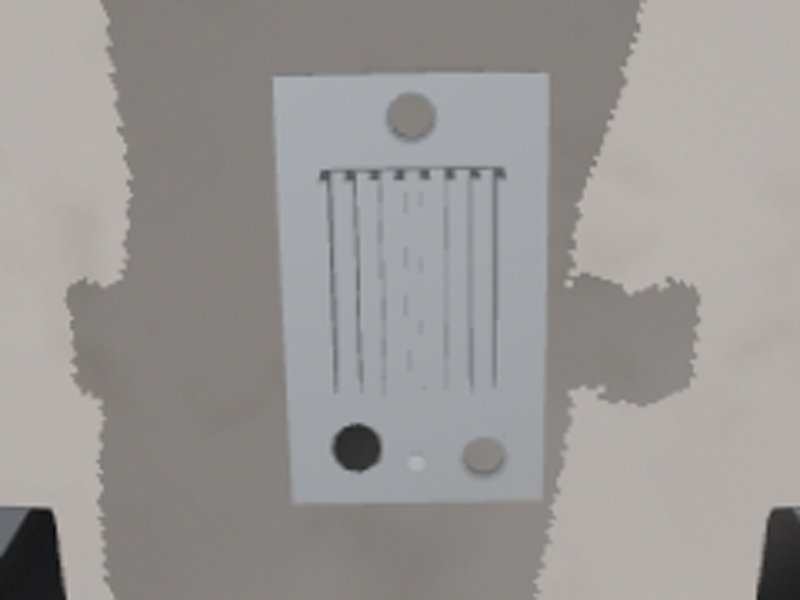

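```bash
cat >> h.py <<'E'
LID=np.array([[-51,-30,4],[-51,30,4],[51,30,4],[51,-30,4],[-41,0,4],[40,16,4]])/1000
def fitpose(model,views,x0,free=4):
    # views: (cam,uv,idx,obs); params x,y,yaw,z
    def f(p):
        z=p[3] if free==4 else x0[3]
        M=R.from_euler('z',p[2]).apply(model)+[p[0],p[1],z]
        return np.concatenate([(proj(c,M[i],o)-uv).ravel()*w for c,uv,i,o,w in views])
    s=least_squares(f,x0[:free]); return s.x,s.fun
E
python3 - <<'E'
from h import *
from station import r
w2=load("wrist","2");w1=load("wrist","1"); sc=load("scene","0")
uv=np.array([(274,76),(548,72),(542,500),(293,503),(411,116),(483,456)])*.3+[200,150]-.35
uv1=np.array([(309,237),(350,238),(345,300),(306,298)])
V2=(w2,uv,range(6),w2,1); V1=(w1,uv1,range(4),w1,.3)
for v in([V2],[V1,V2]):
    p,f=fitpose(LID,v,[.458,-.197,-.42,0]); print(p.round(4),f.round(1))
p,f=fitpose(LID,[V2],[.458,-.197,-.42,0],3); print(p.round(4),f.round(1))
c=p[:2]-.006*np.array([np.cos(p[2]),np.sin(p[2])])
goto([*c,.0065],p[2]+np.pi,r.get_obs())
E
```

```text
[ 4.572e-01 -1.987e-01 -4.291e-01 -2.000e-04] [-0.3 -0.2  0.1 -0.2 -0.2 -0.5 -0.1 -0.3  0.1  0.5  0.3  0.6]
[ 4.572e-01 -1.987e-01 -4.289e-01 -1.000e-04] [-0.1 -0.2 -0.5  0.1 -0.6 -0.2 -0.1 -0.2 -0.3 -0.2  0.1 -0.2 -0.1 -0.5
 -0.  -0.3  0.1  0.5  0.3  0.7]
[ 0.4571 -0.1987 -0.4291] [-0.3 -0.2  0.1 -0.3 -0.1 -0.4 -0.1 -0.2  0.1  0.5  0.3  0.7]
yaw0 2.698 shift mm [  0.6   0.9 124.2] turn -0.014 tilt 0.0002 pos [ 0.4518 -0.1972  0.1307] q [-0.56  0.31 -0.4   0.85 -0.   -0.12]
```

play_rows:
  commands:
    - [1,[1,1,45],-0.014]
    - [1,[1,1,85],-0.014]
    - [1,[1,1,112],-0.014]
    - [1,[1,1,122],-0.014]
    - [1,[1,1,124],-0.014]
    - [1,[1,1,124],-0.014]
    - [0,[1,1,124],-0.014]
    - [-1,[1,1,124],-0.014]

```text
time: 3.45
eef_pos: [0.4524, -0.1965, 0.0074]
ee_rot: [0.001, 0.212, 0.977, -0.0]
force: [-0.1, 0.3, -0.5]
opening: 0.0592
grip_force: 0.0
```

play_rows:
  commands:
    - [-1,[0,0,0],0]
    - [-1,[0,0,0],0]
    - [-1,[0,0,0],0]
    - [-1,[0,0,0],0]

```text
time: 3.85
eef_pos: [0.452, -0.1963, 0.007]
ee_rot: [0.001, 0.212, 0.977, -0.0]
force: [-2.5, 1.7, 11.7]
opening: 0.0384
grip_force: 59.9
```

play_rows:
  commands:
    - [-1,[0,0,-20],0]
    - [-1,[0,0,-60],0]
    - [-1,[20,1,-110],0.1]
    - [-1,[45,2,-160],0.25]
    - [-1,[70,3,-210],0.4]
    - [-1,[90,4,-260],0.55]
    - [-1,[103,4,-310],0.7]
    - [-1,[103,4,-360],0.85]

```text
time: 4.65
eef_pos: [0.3592, -0.1492, 0.3479]
ee_rot: [-0.0, 0.599, 0.801, -0.0]
force: [2.6, -0.5, -2.2]
opening: 0.0385
grip_force: 61.9
```

play_rows:
  commands:
    - [-1,[0,0,-50],0.15]
    - [-1,[0,0,-53],0.3]
    - [-1,[0,0,-53],0.3]

```text
time: 4.95
eef_pos: [0.3615, -0.1506, 0.4]
ee_rot: [0.001, 0.71, 0.704, 0.0]
force: [0.2, 0.5, -1.8]
opening: 0.0383
grip_force: 61.9
```

```bash
python3 - <<'E'
from h import *
from station import r
snap(r,"3")
goto([.4,-.2,.4],np.pi/2,r.get_obs())
E
```

```text
yaw0 1.567 shift mm [-49.6  39.2  -1.3] turn -0.004 tilt 0.0002 pos [ 0.361  -0.1503  0.3987] q [-0.58 -0.01 -0.07  1.5   0.    0.99]
```

View pics/wrist3.png

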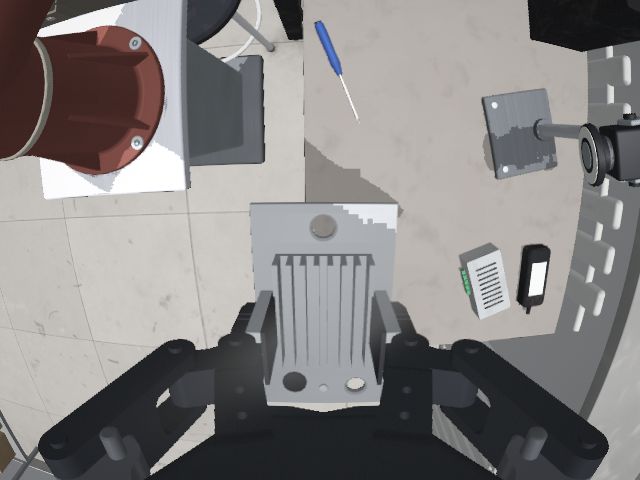

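play_rows:
  commands:
    - [-1,[40,-20,-20],0]
    - [-1,[80,-40,-40],0]
    - [-1,[100,-50,-40],0]
    - [-1,[100,-50,-40],0]
    - [-1,[100,-50,-40],0]

```text
time: 5.5
eef_pos: [0.3114, -0.0497, 0.4378]
ee_rot: [-0.001, 0.708, 0.706, -0.0]
force: [0.8, -0.3, -2.0]
opening: 0.0382
grip_force: 61.9
```

```bash
python3 - <<'E'
from h import *
from station import r
snap(r,"4")
w3,w4,s=load("wrist","3"),load("wrist","4"),load("scene","0")
p,e=tri(ray(w3,(591,153),w3),ray(s,(338,155)));print(p,e)
u=proj(w4,p,w4)[0];print(u,w4['eef_pos'])
F=np.array([onz(w3,q,.012,w3) for q in((484,97),(549,89),(557,171),(495,179))]);print(F.round(3),F.mean(0))
x,y=np.clip((u-[50,37]).astype(int),0,[540,405])
t=lambda f,x,y,w,h:cv2.resize(f[y:y+h,x:x+w,::-1],(400,300),interpolation=cv2.INTER_CUBIC)
print(x,y)
m=np.vstack([np.hstack([t(w3['frame'],540,110,100,75),t(w4['frame'],x,y,100,75)]),np.hstack([t(s['frame'],300,125,60,45),t(w4['frame'],x-60,y-50,160,120)])])
cv2.imwrite("pics/m3.png",m)
E
```

```text
[ 0.60468405 -0.08175699  0.26225103] [np.float64(0.0008613435830169871), np.float64(0.0008613435830169004)]
[590.21120387 247.69469771] [ 0.31142737 -0.04971405  0.43784603]
[[ 0.604 -0.018  0.012]
 [ 0.724  0.01   0.012]
 [ 0.748 -0.123  0.012]
 [ 0.628 -0.142  0.012]] [ 0.67630266 -0.06831577  0.012     ]
540 210
```

View pics/m3.png

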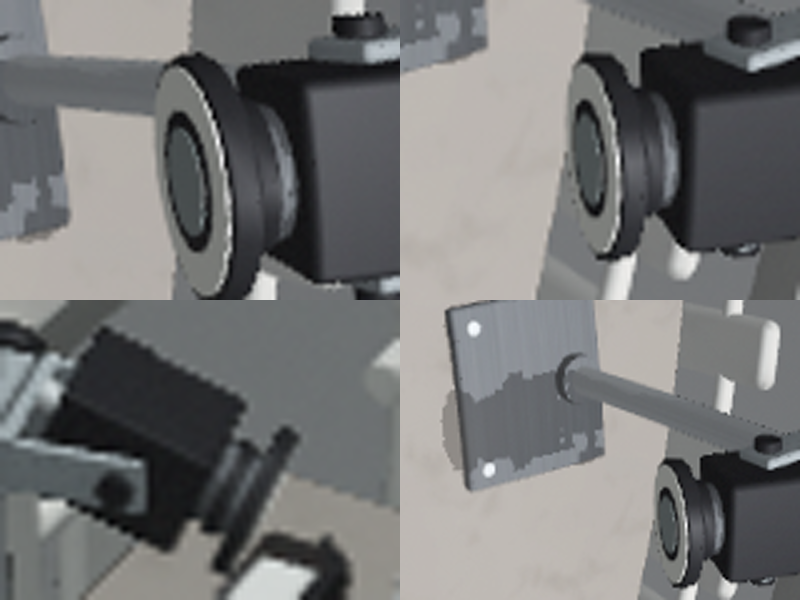

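```bash
python3 - <<'E'
from h import *
w3,w4,s=load("wrist","3"),load("wrist","4"),load("scene","0")
b3=np.array([155,233,55,298])/4+[540,540,110,110]-.4
b4=np.array([167,222,55,257])/4+[540,540,210,210]-.4
us=np.array([339.4,155]);th=np.linspace(0,2*np.pi,200)
l3,l4=np.array([586.4,154.6]),np.array([587.6,250.3])
def circ(p,rad):
    d=R.from_euler('zy',[p[3],-p[4]]).as_matrix(); return p[:3]+rad*(np.cos(th)[:,None]*d[:,1]+np.sin(th)[:,None]*d[:,2]),d
bb=lambda q:np.array([q[:,0].min(),q[:,0].max(),q[:,1].min(),q[:,1].max()])
def f(p,az=None):
    C,_=circ(p,.029)
    return np.r_[bb(proj(w3,C,w3))-b3,bb(proj(w4,C,w4))-b4,(proj(s,p[:3])[0]-us)*.7,(p[3]-.19)/.03]
q=least_squares(f,[.6,-.08,.26,.19,.3]);p=q.x;print(p.round(4),q.fun.round(1))
print("lens spot",tri(ray(w3,l3,w3),ray(w4,l4,w4),ray(s,us)))
d=circ(p,.029)[1][:,0]; print("focus",(p[:3]-.1*d).round(4),"dir",d.round(3))
# camera_head pivot estimate: 35 mm in front of column
st=np.array([.676,-.068]);print("pivot xy",st+np.array([np.cos(.19),np.sin(.19)])*0,)
E
```

```text
[ 0.6037 -0.0833  0.2594  0.1993  0.3887] [-0.  -0.2 -0.7  1.4 -0.1  0.2 -1.2  0.6 -0.7  0.3  0.3]
lens spot (array([ 0.6015112 , -0.08432014,  0.26123411]), [np.float64(0.0006354280493260438), np.float64(0.0008116409356578716), np.float64(0.00023316454741617116)])
focus [ 0.513  -0.1031  0.2223] dir [0.907 0.198 0.371]
pivot xy [ 0.676 -0.068]
```

```bash
python3 - <<'E'
from h import *
from station import r
w3,w4,s=load("wrist","3"),load("wrist","4"),load("scene","0")
print("pc",[onz(s,u,0).round(3) for u in((273,258),(192,337))], "slab",[onz(s,u,.01).round(3) for u in((236,310),(250,290),(280,300),(268,320))])
e,d=ray(s,(317.5,153.2)); k=((np.array([.669,-.034])-e[:2])@d[:2])/(d[:2]@d[:2]); print("pivot",e+k*d)
w1=load("wrist","1"); print("bench edge",[onz(w1,u,0,w1).round(3) for u in((400,162),(640,82),(640,95))], [onz(w3,u,0,w3).round(3) for u in((303,60),(304,190))])
# lid in hand: fit in tool frame
uv=np.array([(251,204),(397,204),(323,227),(355,383)],float);M=LID[[0,1,4,5]]
Rt=q2R(w3['ee_rot']).as_matrix()
def f(p):
    L=R.from_euler('z',p[2]).apply(M*[-1,1,-1])+[p[0],p[1],p[3]]
    return (proj(w3,w3['eef_pos']+L@Rt.T,w3)-uv).ravel()
q=least_squares(f,[-.006,0,0,.007]);print(q.x.round(4),q.fun.round(1))
goto([.534,.2145,.22],2.757,r.get_obs())
E
```

```text
pc [array([ 0.7  ,  0.087, -0.   ]), array([0.717, 0.382, 0.   ])] slab [array([0.673, 0.276, 0.01 ]), array([0.681, 0.211, 0.01 ]), array([0.6  , 0.199, 0.01 ]), array([0.591, 0.261, 0.01 ])]
pivot [ 0.64269475 -0.05034303  0.271849  ]
bench edge [array([ 0.342, -0.038,  0.   ]), array([0.339, 0.484, 0.   ]), array([0.363, 0.475, 0.   ])] [array([0.336, 0.028, 0.   ]), array([ 0.334, -0.164,  0.   ])]
[-0.0065  0.0001  0.0019  0.0097] [-0.  -0.3 -0.7 -0.1  0.6  0.1  0.1  0.3]
yaw0 1.567 shift mm [265.4 221.6 217.6] turn -1.19 tilt 0.0016 pos [ 0.3117 -0.0501  0.4378] q [-0.39 -0.15 -0.1   1.62 -0.    1.18]
```

play_rows:
  commands:
    - [-1,[33,28,20],-0.15]
    - [-1,[66,56,50],-0.3]
    - [-1,[100,83,80],-0.45]
    - [-1,[133,111,110],-0.6]
    - [-1,[166,139,140],-0.75]
    - [-1,[200,166,170],-0.9]
    - [-1,[233,194,195],-1.05]
    - [-1,[265,222,218],-1.19]

```text
time: 6.35
eef_pos: [0.5295, 0.2062, 0.2235]
ee_rot: [-0.001, 0.189, 0.982, -0.001]
force: [1.7, -1.6, -0.5]
opening: 0.0381
grip_force: 61.8
```

play_rows:
  commands:
    - [-1,[0,0,0],0]
    - [-1,[0,0,0],0]

```text
time: 6.55
eef_pos: [0.5284, 0.2052, 0.2237]
ee_rot: [-0.002, 0.192, 0.981, -0.001]
force: [-0.2, -0.9, -1.5]
opening: 0.0383
grip_force: 61.9
```

```bash
python3 - <<'E'
from h import *
from station import r
snap(r,"5")
w=load("wrist","5"); print(w['eef_pos'],w['ee_rot'])
M=R.from_euler('z',-.384).apply([[64,0,16],[-52,0,30],[0,0,30.]])/1000+[.441,.252,0]
print(proj(w,M,w))
u=proj(w,M,w)[2]; x,y=np.clip((u-[100,75]).astype(int),0,[440,330]);print(x,y)
cv2.imwrite("pics/w5c.png",cv2.resize(w["frame"][y:y+150,x:x+200,::-1],(800,600),interpolation=cv2.INTER_CUBIC))
E
```

```text
[0.52842074 0.20523769 0.22367132] [-0.00218743  0.19228515  0.98133597 -0.00116177]
[[334.51219273 173.04563655]
 [334.75229133  48.49528343]
 [334.96008386 104.43993055]]
234 29
```

View pics/w5c.png

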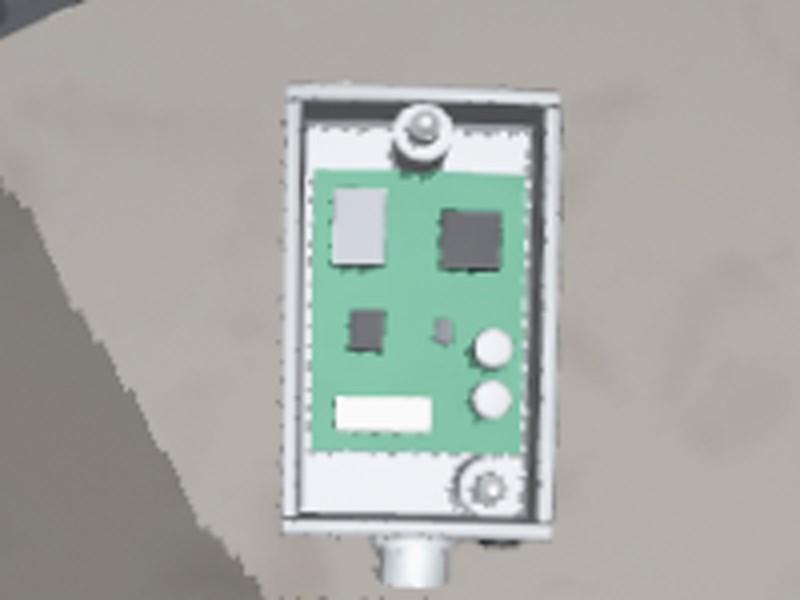

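```bash
cat >> h.py <<'E'
HOU=np.array([[-52,-31,30],[-52,31,30],[52,31,30],[52,-31,30],[-41,0,42],[40,16,42],[64,0,24.]])/1000
E
python3 - <<'E'
from h import *
from station import r
w5,s,w1=load("wrist","5"),load("scene","0"),load("wrist","1")
uv=np.array([(288,85),(560,95),(550,537),(283,533),(425,121),(489,487)])/4+[234,29]-.4
# scene corners order: (300.6,333)=(+x,+y) (322,320)=(+x,-y) (350,350.6)=(-x,-y) (327.4,364)=(-x,+y)
us=np.array([(350,350.6),(327.4,364),(300.6,333),(322,320)])-.4
V5=(w5,uv,range(6),w5,1);VS=(s,us,range(4),None,.5)
for v in([V5],[VS],[V5,VS]):
    p,f=fitpose(HOU,v,[.44,.25,-.384,0]);print(p.round(4),f.round(1))
p,f=fitpose(HOU,[V5],[.44,.25,-.384,0],3);print(p.round(4),f.round(1))
c=p[:2]-.006*np.array([np.cos(p[2]),np.sin(p[2])])
o=r.get_obs(); goto([*c,.075],p[2]+np.pi,o)
E
```

```text
[ 0.443   0.255  -0.4037 -0.005 ] [-0.3  0.2  0.1 -0.3 -0.   0.1 -0.6 -0.4  0.2  0.6  0.6 -0.2]
[ 0.456   0.2315 -0.3936 -0.0412] [-0.3 -0.2  0.1  0.4  0.1 -0.   0.1 -0.1]
[ 0.4431  0.2549 -0.4034 -0.0038] [-0.5 -0.   0.1 -0.5  0.1  0.3 -0.8 -0.1  0.1  0.5  0.6 -0.  -0.   0.4
 -0.2  1.3 -0.6  0.1 -0.  -0.2]
[ 0.4432  0.2547 -0.4038] [-0.8 -0.7  0.6 -1.1  0.4  0.9 -1.1  0.4  0.2 -0.1  0.8  0.5]
yaw0 2.753 shift mm [103.5  14.2 150.3] turn 0.016 tilt 0.0028 pos [0.5285 0.2049 0.2251] q [ 0.24  0.38 -0.05  1.15 -0.    0.63]
```

play_rows:
  commands:
    - [-1,[35,5,20],0.016]
    - [-1,[75,10,50],0.016]
    - [-1,[103.5,14.2,85],0.016]
    - [-1,[103.5,14.2,120],0.016]
    - [-1,[103.5,14.2,150],0.016]
    - [-1,[103.5,14.2,165],0.016]
    - [-1,[103.5,14.2,167],0.016]
    - [-1,[103.5,14.2,167],0.016]

```text
time: 7.4
eef_pos: [0.4388, 0.2574, 0.0604]
ee_rot: [0.0, 0.201, 0.98, 0.0]
force: [0.5, 0.0, -0.5]
opening: 0.0382
grip_force: 61.8
```

```bash
python3 - <<'E'
from h import *
from station import r
snap(r,"6")
w=load("wrist","6"); goto([.4377,.2571,.058],2.7378,r.get_obs())
H=R.from_euler('z',-.4038).apply(HOU)+[.4432,.2547,0]
print(proj(w,H[4:6],w))
cv2.imwrite("pics/w6c.png",cv2.resize(w["frame"][190:430,220:420,::-1],(500,600),interpolation=cv2.INTER_CUBIC))
E
```

```text
yaw0 2.737 shift mm [ 1.2 -1.1  2.8] turn -0.001 tilt 0.0018 pos [0.4393 0.2577 0.0608] q [ 0.39  0.43 -0.45  0.69 -0.    0.79]
[[321.27577338 216.90004023]
 [351.9461192  366.45204518]]
```

View pics/w6c.png

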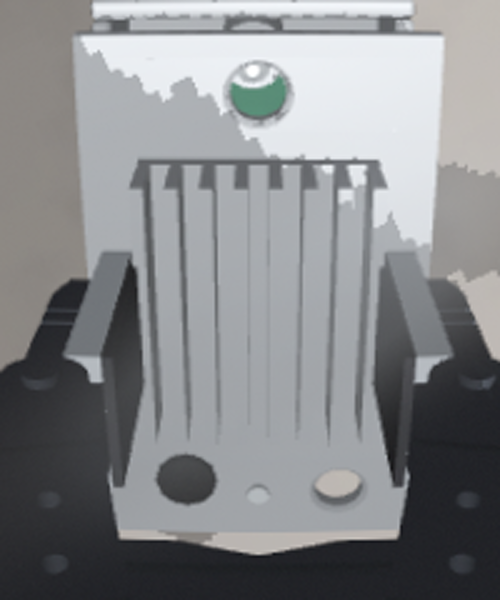

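```bash
python3 - <<'E'
from h import *
from station import r
w=load("wrist","6"); Rt=q2R(w['ee_rot']).as_matrix()
tip=onz(w,(321.0,217.8),.042,w)
for d in(.007,.0085,.0097):
    zt=w['eef_pos'][2]-d+.004
    h=onz(w,(323.0,226.3),zt,w); h2=onz(w,(355.0,383.6),zt,w)
    print(d,"tip-hole in tool axes mm",(Rt.T@(tip-h)*1000).round(2), "holes rel TCP tool", (Rt.T@(h-w['eef_pos'])*1000).round(1),(Rt.T@(h2-w['eef_pos'])*1000).round(1))
H=R.from_euler('z',-.4038).apply(HOU)+[.4432,.2547,0]
print((Rt.T@(H[4:6]-w['eef_pos']).T*1000).T.round(2),(Rt.T@(tip-w['eef_pos'])*1000).round(2))
E
```

```text
0.007 tip-hole in tool axes mm [-0.13 -0.87 15.38] holes rel TCP tool [35.7 -0.   3. ] [-44.5  15.8   3. ]
0.0085 tip-hole in tool axes mm [ 0.26 -0.87 13.88] holes rel TCP tool [35.3 -0.   4.5] [-45.7  15.9   4.5]
0.0097 tip-hole in tool axes mm [ 0.58 -0.87 12.68] holes rel TCP tool [35.  -0.   5.7] [-46.7  16.1   5.7]
[[ 35.97  -0.79  18.36]
 [-45.01  15.32  18.43]] [35.55 -0.91 18.36]
```

play_rows:
  commands:
    - [-1,[0.5,-0.8,2],0]
    - [-1,[0.5,-0.8,5],0]
    - [-1,[0.5,-0.8,8],0]
    - [-1,[0.5,-0.8,10],0]
    - [-1,[0.5,-0.8,12],0]
    - [-1,[0.5,-0.8,14],0]
    - [-1,[0.5,-0.8,15],0]
    - [-1,[0.5,-0.8,15],0]

```text
time: 8.25
eef_pos: [0.4375, 0.2574, 0.0443]
ee_rot: [-0.0, 0.201, 0.98, -0.0]
force: [-0.1, 1.1, -2.0]
opening: 0.0383
grip_force: 61.9
```

play_rows:
  commands:
    - [-1,[0,0,1.5],0]
    - [-1,[0,0,3],0]
    - [-1,[0,0,4],0]
    - [-1,[0,0,4.5],0]
    - [-1,[0,0,4.5],0]

```text
time: 8.75
eef_pos: [0.4375, 0.2574, 0.0399]
ee_rot: [-0.0, 0.201, 0.98, -0.0]
force: [-0.6, -0.3, -1.0]
opening: 0.038
grip_force: 61.9
```

play_rows:
  commands:
    - [-1,[0,0,0.4],0]
    - [-1,[0,0,0.8],0]
    - [-1,[0,0,1.2],0]
    - [-1,[0,0,1.2],0]

```text
time: 9.15
eef_pos: [0.4376, 0.2574, 0.0387]
ee_rot: [-0.0, 0.201, 0.98, -0.0]
force: [0.2, 0.0, -2.0]
opening: 0.0381
grip_force: 61.9
```

play_rows:
  commands:
    - [-1,[0,0,0.3],0]
    - [-1,[0,0,0.6],0]
    - [-1,[0,0,0.6],0]

```text
time: 9.45
eef_pos: [0.4376, 0.2574, 0.0382]
ee_rot: [-0.0, 0.201, 0.98, -0.0]
force: [-0.2, 0.2, -1.4]
opening: 0.038
grip_force: 61.9
```

play_rows:
  commands:
    - [-1,[0,0,0.3],0]
    - [-1,[0,0,0.6],0]
    - [-1,[0,0,0.6],0]

```text
time: 9.75
eef_pos: [0.4376, 0.2574, 0.0376]
ee_rot: [-0.0, 0.201, 0.98, -0.0]
force: [-0.1, -0.7, -1.0]
opening: 0.038
grip_force: 61.9
```

play_rows:
  commands:
    - [-1,[0,0,0.3],0]
    - [-1,[0,0,0.5],0]
    - [-1,[0,0,0.5],0]

```text
time: 10.05
eef_pos: [0.4376, 0.2574, 0.0371]
ee_rot: [0.0, 0.201, 0.98, 0.0]
force: [-0.4, -0.2, -1.1]
opening: 0.0382
grip_force: 62.0
```

play_rows:
  commands:
    - [-1,[0,0,0.3],0]
    - [-1,[0,0,0.5],0]
    - [0.1,[0,0,0.5],0]
    - [0.1,[0,0,0.5],0]
    - [0.1,[0,0,0.5],0]
    - [1,[0,0,0.5],0]
    - [1,[0,0,0.5],0]
    - [1,[0,0,0.5],0]

```text
time: 10.85
eef_pos: [0.4376, 0.2574, 0.0365]
ee_rot: [-0.0, 0.201, 0.98, -0.0]
force: [0.9, 0.3, 0.2]
opening: 0.0849
grip_force: 0.0
```

play_rows:
  commands:
    - [1,[-6,0,0],0]
    - [1,[-6,0,10],0]
    - [1,[-6,0,22],0]
    - [1,[-6,0,32],0]
    - [1,[-6,0,37],0]
    - [1,[-6,0,39.5],0]
    - [1,[-6,0,39.5],0]

```text
time: 11.55
eef_pos: [0.4428, 0.255, -0.0033]
ee_rot: [-0.0, 0.201, 0.98, -0.0]
force: [0.3, -0.5, 0.6]
opening: 0.0853
grip_force: 0.0
```

play_rows:
  commands:
    - [0.6,[0,0,0],0]
    - [0.4,[0,0,0],0]
    - [0,[0,0,0],0]
    - [-1,[0,0,0],0]
    - [-1,[0,0,0],0]
    - [-1,[0,0,0],0]

```text
time: 12.15
eef_pos: [0.4434, 0.2551, -0.0023]
ee_rot: [0.0, 0.201, 0.98, 0.0]
force: [-1.3, -1.6, 5.3]
opening: 0.0614
grip_force: 66.4
```

play_rows:
  commands:
    - [-1,[0,0,-8],0]
    - [-1,[0,0,-20],0]
    - [-1,[0,0,-40],0]
    - [-1,[0,0,-65],0]
    - [-1,[0,0,-85],0]
    - [-1,[0,0,-95],0]
    - [-1,[0,0,-97],0]
    - [-1,[0,0,-97],0]

```text
time: 12.95
eef_pos: [0.4429, 0.255, 0.094]
ee_rot: [-0.0, 0.201, 0.98, 0.0]
force: [-0.5, 0.7, -5.2]
opening: 0.0614
grip_force: 66.9
```

```bash
python3 - <<'E'
from h import *
from station import r
snap(r,"7",("wrist","side"))
goto([.264,.168,.5],2.737,r.get_obs()); print(r.get_obs()['force'])
E
```

```text
yaw0 2.738 shift mm [ 130.4 -150.4 -406.5] turn 0.001 tilt 0.0016 pos [0.4424 0.2548 0.0932] q [ 0.38  0.39 -0.41  0.78 -0.    0.78]
[-0.43371322  0.25954232 -4.33723201]
```

```bash
cat > fk.py <<'E'
import numpy as np
D=np.array([(.525,.231,.291,-.153),(.3635,.398,-.06,-.13),(.4929,.1307,.31,-.40),(.391,.3987,-.01,-.07),(.3157,.4378,-.15,-.10),(.5668,.2251,.38,-.05),(.5093,.0608,.43,-.45),(.5105,.0932,.39,-.41)])
A=[];b=[]
for r_,z,a,c in D:
    A+= [[1,0,np.sin(a),np.cos(a-c)],[0,1,np.cos(a),-np.sin(a-c)]]; b+=[r_,z]
X,res,_,_=np.linalg.lstsq(np.array(A),np.array(b),rcond=None)
if __name__=="__main__":
    print(X,(np.array(A)@X-b).round(3))
    for rr in(.3,.35,.45,.55):
        for zz in(.45,.5,.55,.6,.65):
            from scipy.optimize import fsolve
            s,i,ok,m=fsolve(lambda q:[X[0]+X[2]*np.sin(q[0])+X[3]*np.cos(q[0]-q[1])-rr,X[1]+X[2]*np.cos(q[0])-X[3]*np.sin(q[0]-q[1])-zz],[-.1,0],full_output=1)
            print(rr,zz,s.round(2),"q4",(np.pi/2-s[0]+s[1]).round(2),ok)
E
python3 fk.py
```

```text
[ 0.00424624 -0.16489948  0.58873575  0.39626946] [ 0.006 -0.002  0.001 -0.003 -0.009  0.007  0.003  0.001 -0.004 -0.001
  0.016 -0.008 -0.007  0.004 -0.006  0.002]
0.3 0.45 [-0.17 -0.08] q4 1.66 1
0.3 0.5 [-0.16  0.06] q4 1.78 1
0.3 0.55 [-0.13  0.2 ] q4 1.91 1
0.3 0.6 [-0.1   0.37] q4 2.04 1
0.3 0.65 [-0.05  0.56] q4 2.18 1
0.35 0.45 [-0.08 -0.01] q4 1.64 1
0.35 0.5 [-0.07  0.12] q4 1.77 1
0.35 0.55 [-0.05  0.28] q4 1.9 1
0.35 0.6 [-0.02  0.45] q4 2.03 1
0.35 0.65 [0.04 0.64] q4 2.18 1
0.45 0.45 [0.09 0.16] q4 1.64 1
0.45 0.5 [0.1 0.3] q4 1.77 1
0.45 0.55 [0.12 0.46] q4 1.91 1
0.45 0.6 [0.16 0.64] q4 2.05 1
0.45 0.65 [0.22 0.88] q4 2.22 1
0.55 0.45 [0.26 0.38] q4 1.69 1
0.55 0.5 [0.28 0.53] q4 1.82 1
0.55 0.55 [0.31 0.71] q4 1.97 1
0.55 0.6 [0.37 0.95] q4 2.15 1
0.55 0.65 [0.51 1.38] q4 2.44 1
```

play_rows:
  commands:
    - [-1,[-4,-14,-42],-0.07]
    - [-1,[-9,-32,-88],-0.15]
    - [-1,[-14,-50,-134],-0.23]
    - [-1,[-19,-68,-180],-0.31]
    - [-1,[-25,-86,-226],-0.39]
    - [-1,[-30,-104,-272],-0.46]
    - [-1,[-36,-124,-318],-0.53]
    - [-1,[-41,-142,-362],-0.604]

```text
time: 13.85
eef_pos: [0.4245, 0.1075, 0.4572]
ee_rot: [-0.0, -0.101, 0.995, -0.0]
force: [2.2, 0.7, -4.3]
opening: 0.0612
grip_force: 69.9
```

play_rows:
  commands:
    - [-1,[0,-23,-40],0]
    - [-1,[0,-23,-80],0]
    - [-1,[0,-23,-100],0]
    - [-1,[0,-23,-100],0]

```text
time: 14.25
eef_pos: [0.4306, 0.0857, 0.5571]
ee_rot: [0.001, -0.1, 0.995, -0.0]
force: [-0.5, 0.2, -4.9]
opening: 0.0613
grip_force: 69.9
```

```bash
python3 - <<'E'
from h import *
from station import r
goto([.42,.085,.55],.2+np.pi,r.get_obs())
E
```

```text
yaw0 -2.942 shift mm [10.5  1.5  7.1] turn -0.0 tilt 0.0023 pos [0.4306 0.0857 0.5571] q [ 0.03  0.19  0.59  1.96 -0.   -0.17]
```

play_rows:
  commands:
    - [-1,[5,38,0],0]
    - [-1,[5,75,0],0]
    - [-1,[5,75,-30],0]
    - [-1,[5,75,-60],0]
    - [-1,[5,75,-90],0]
    - [-1,[5,75,-120],0]
    - [-1,[5,75,-120],0]
    - [-1,[5,75,-120],0]

```text
time: 15.05
eef_pos: [0.3976, 0.153, 0.594]
ee_rot: [0.024, -0.099, 0.995, 0.003]
force: [-0.1, 0.2, -4.7]
opening: 0.0607
grip_force: 69.9
```

```bash
cat >> h.py <<'E'
def ax(o):
    Rt=q2R(o['ee_rot']).as_matrix(); d=-Rt[:,0]
    print('pos',o['eef_pos'].round(4),'hx az %.3f el %.3f, y el %.3f'%(np.arctan2(d[1],d[0]),np.arcsin(d[2]),np.arcsin(Rt[2,1])),'q',o['q'].round(3),'F',o['force'].round(1))
E
python3 - <<'E'
from h import *
from station import r
ax(r.get_obs())
E
```

```text
pos [0.3976 0.153  0.594 ] hx az 0.199 el 0.049, y el 0.001 q [ 1.94e-01  1.74e-01  6.73e-01  2.02e+00  1.00e-03 -5.00e-03] F [-0.1  0.2 -4.7]
```

play_rows:
  commands:
    - [-1,[0,0,-50],0]
    - [-1,[0,0,-100],0]
    - [-1,[0,0,-150],0]
    - [-1,[0,0,-200],0]
    - [-1,[0,0,-200],0]
    - [-1,[0,0,-200],0]

```text
time: 15.65
eef_pos: [0.3764, 0.1461, 0.6155]
ee_rot: [0.049, -0.1, 0.994, 0.006]
force: [-0.3, -0.1, -4.6]
opening: 0.0611
grip_force: 70.1
```

```bash
python3 - <<'E'
from h import *
from station import r
ax(r.get_obs())
E
```

```text
pos [0.3764 0.1461 0.6155] hx az 0.200 el 0.099, y el 0.001 q [ 0.187  0.109  0.658  2.021  0.003 -0.014] F [-0.3 -0.1 -4.6]
```

play_rows:
  commands:
    - [-1,[0,0,-300],0]
    - [-1,[0,0,-300],0]
    - [-1,[0,0,-300],0]
    - [-1,[0,0,-300],0]
    - [-1,[0,0,-300],0]
    - [-1,[0,0,-300],0]
    - [-1,[0,0,-300],0]
    - [-1,[0,0,-300],0]

```text
time: 16.45
eef_pos: [0.3484, 0.1388, 0.6352]
ee_rot: [0.073, -0.1, 0.992, 0.008]
force: [-0.8, -0.7, -5.9]
opening: 0.0609
grip_force: 70.0
```

```bash
python3 - <<'E'
from h import *
from station import r
ax(r.get_obs())
E
```

```text
pos [0.3484 0.1388 0.6352] hx az 0.200 el 0.148, y el 0.001 q [ 0.18   0.034  0.632  2.021  0.004 -0.02 ] F [-0.8 -0.7 -5.9]
```

play_rows:
  commands:
    - [-1,[0,0,-300],0]
    - [-1,[0,0,-300],0]
    - [-1,[0,0,-300],0]
    - [-1,[0,0,-300],0]

```text
time: 16.85
eef_pos: [0.3282, 0.1355, 0.6533]
ee_rot: [0.099, -0.099, 0.99, 0.01]
force: [-0.4, -0.2, -4.7]
opening: 0.0611
grip_force: 70.0
```

play_rows:
  commands:
    - [-1,[0,0,-300],0]
    - [-1,[0,0,-300],0]
    - [-1,[0,0,-300],0]
    - [-1,[0,0,-300],0]

```text
time: 17.25
eef_pos: [0.3083, 0.1342, 0.6694]
ee_rot: [0.122, -0.099, 0.987, 0.011]
force: [1.1, -0.8, -4.7]
opening: 0.0611
grip_force: 70.1
```

```bash
python3 - <<'E'
from h import *
from station import r
ax(r.get_obs())
E
```

```text
pos [0.3083 0.1342 0.6694] hx az 0.200 el 0.246, y el -0.002 q [ 1.910e-01 -7.300e-02  6.240e-01  2.021e+00  1.000e-03 -8.000e-03] F [ 1.1 -0.8 -4.7]
```

play_rows:
  commands:
    - [-1,[0,0,-300],0]
    - [-1,[0,0,-300],0]
    - [-1,[0,0,-300],0]
    - [-1,[0,0,-300],0]

```text
time: 17.65
eef_pos: [0.2873, 0.1348, 0.6848]
ee_rot: [0.146, -0.099, 0.984, 0.013]
force: [0.1, 0.3, -4.5]
opening: 0.0609
grip_force: 70.1
```

play_rows:
  commands:
    - [-1,[0,0,-300],0]
    - [-1,[0,0,-300],0]
    - [-1,[0,0,-300],0]
    - [-1,[0,0,-300],0]

```text
time: 18.05
eef_pos: [0.2648, 0.137, 0.6993]
ee_rot: [0.17, -0.098, 0.98, 0.016]
force: [-0.6, -0.0, -4.9]
opening: 0.0609
grip_force: 70.1
```

```bash
python3 - <<'E'
from h import *
from station import r
ax(r.get_obs())
s=load("scene","0"); L=np.array([.6037,-.0833,.2594])
for p in(.2,.25,.3,.35,.4,.45):
    d=R.from_euler('zy',[.195,-p]).as_matrix()
    a=proj(s,L+[[0,0,0],.06*d[:,0]]); b=np.diff(a,axis=0)[0]
    print(p,"axis slope",(b[1]/b[0]).round(3))
print("observed top edge",75/145,"bottom edge of body", (550-475)/(175-60))
E
```

```text
pos [0.2648 0.137  0.6993] hx az 0.201 el 0.343, y el -0.002 q [ 0.253 -0.17   0.623  2.021 -0.02   0.05 ] F [-0.6 -0.  -4.9]
0.2 axis slope 0.379
0.25 axis slope 0.423
0.3 axis slope 0.468
0.35 axis slope 0.513
0.4 axis slope 0.56
0.45 axis slope 0.608
observed top edge 0.5172413793103449 bottom edge of body 0.6521739130434783
```

```bash
cat > tgt.py <<'E'
from h import *
from station import r
def hframe(o):
    Rt=q2R(o['ee_rot']).as_matrix(); return np.c_[-Rt[:,0],Rt[:,1],-Rt[:,2]]
o=r.get_obs(); H=hframe(o); Rt=q2R(o['ee_rot']).as_matrix()
lens=np.array([.603,-.0835,.260]);d=R.from_euler('zy',[.2,-.37]).as_matrix()[:,0];foc=lens-.1*d
T=foc-H@[.064,0,.0185]
ax(o); print("conn-now err",(o['eef_pos']+H@[.064,0,.0185]-foc).round(4),"axis err",np.arccos(H[:,0]@d).round(3))
for b in(.08,0): print(b,(Rt.T@(T-b*d-o['eef_pos'])*1000).round(1),(T-b*d).round(3))
E
python3 tgt.py
```

```text
pos [0.2648 0.137  0.6993] hx az 0.201 el 0.343, y el -0.002 q [ 0.253 -0.17   0.623  2.021 -0.02   0.05 ] F [-0.6 -0.  -4.9]
conn-now err [-0.1939  0.2512  0.5137] axis err 0.023
0.08 [ 121.2 -284.4  533.1] [ 0.386 -0.13   0.157]
0 [  41.2 -283.4  531.6] [ 0.459 -0.114  0.186]
```

play_rows:
  commands:
    - [-1,[2,-5,9],0]
    - [-1,[7,-16,30],0]
    - [-1,[14,-33,61],0]
    - [-1,[22,-52,97],0]
    - [-1,[30,-71,133],0]
    - [-1,[38,-90,169],0]
    - [-1,[46,-109,205],0]
    - [-1,[54,-128,240],0]

```text
time: 18.85
eef_pos: [0.3197, 0.0161, 0.453]
ee_rot: [0.169, -0.098, 0.981, 0.016]
force: [0.7, 1.2, -4.3]
opening: 0.0609
grip_force: 69.9
```

play_rows:
  commands:
    - [-1,[8,-19,36],0]
    - [-1,[16,-38,72],0]
    - [-1,[24,-57,108],0]
    - [-1,[32,-76,144],0]
    - [-1,[40,-95,178],0]
    - [-1,[47,-110,206],0]
    - [-1,[52,-122,228],0]
    - [-1,[55,-130,242],0]

```text
time: 19.65
eef_pos: [0.3738, -0.1054, 0.2067]
ee_rot: [0.168, -0.098, 0.981, 0.017]
force: [0.6, -0.1, -4.7]
opening: 0.0611
grip_force: 69.7
```

```bash
python3 tgt.py
```

```text
pos [ 0.3738 -0.1054  0.2067] hx az 0.199 el 0.340, y el -0.000 q [-0.69  -0.177 -0.785  0.743  0.261 -0.86 ] F [ 0.6 -0.1 -4.7]
conn-now err [-0.0848  0.0087  0.0209] axis err 0.027
0.08 [ 10.2 -26.4  48.6] [ 0.385 -0.13   0.157]
0 [-69.8 -25.2  46.8] [ 0.459 -0.114  0.186]
```

play_rows:
  commands:
    - [-1,[0,-8,15],0]
    - [-1,[0,-17,32],0]
    - [-1,[-6,-23,43],0]
    - [-1,[-20,-25,47],0]
    - [-1,[-38,-25,47],0]
    - [-1,[-55,-25,47],0]
    - [-1,[-66,-25,47],0]
    - [-1,[-70,-25,47],0]

```text
time: 20.45
eef_pos: [0.4604, -0.1135, 0.1883]
ee_rot: [0.169, -0.099, 0.98, 0.016]
force: [-0.7, 0.5, -4.5]
opening: 0.0611
grip_force: 69.8
```

play_rows:
  commands:
    - [-1,[0,0,0],0]
    - [-1,[0,0,0],0]

```text
time: 20.65
eef_pos: [0.459, -0.1136, 0.1879]
ee_rot: [0.169, -0.098, 0.981, 0.016]
force: [0.3, -0.6, -5.3]
opening: 0.061
grip_force: 69.8
```

```bash
python3 tgt.py; python3 - <<'E'
from h import *
from station import r
snap(r,"9",("scene","side","wrist"))
s,d,w=load("scene","9"),load("side","9"),load("wrist","9")
u=proj(s,w['eef_pos'])[0];v=proj(d,w['eef_pos'])[0];print(u,v)
def t(f,c,W,H,x0=None):
    x,y=np.clip((np.array(c)-[W/2,H/2]).astype(int),0,[640-W,480-H]);print(x,y);return cv2.resize(f[y:y+H,x:x+W,::-1],(400,300),interpolation=cv2.INTER_CUBIC)
m=np.vstack([np.hstack([t(s['frame'],u+[-10,-20],120,90),t(d['frame'],v+[20,-10],120,90)]),np.hstack([t(w['frame'],(320,240),640,480),t(w['frame'],(320,300),240,180)])])
cv2.imwrite("pics/m9.png",m)
E
```

```text
pos [ 0.459  -0.1136  0.1879] hx az 0.200 el 0.341, y el -0.002 q [-0.559  0.009 -0.68   0.628  0.231 -0.729] F [ 0.3 -0.6 -5.3]
conn-now err [0.0004 0.0006 0.0022] axis err 0.025
0.08 [81.2 -1.5  3.6] [ 0.386 -0.13   0.157]
0 [ 1.3 -0.5  1.9] [ 0.459 -0.114  0.186]
[395.32473694 191.00319241] [277.91462081 271.96346007]
325 126
237 216
0 0
200 210
```

View pics/m9.png

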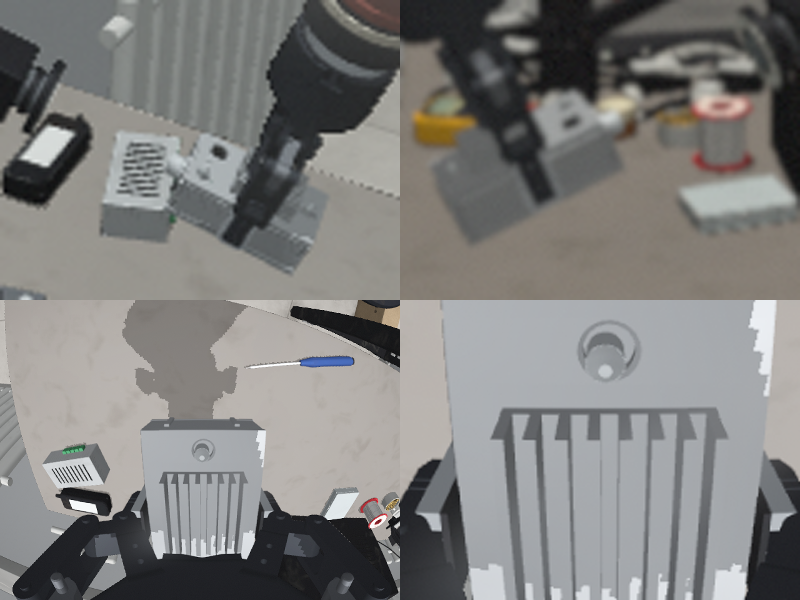

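```bash
python3 - <<'E'
from h import *
s,d,w=load("scene","9"),load("side","9"),load("wrist","9")
print(tri(ray(s,(378,175.2)),ray(d,(300.5,253)))); F=np.array([.512,-.102,.2238]);print(proj(s,F),proj(d,F))
# housing bottom edge seen from side: tile (470,243)->(620,165)
a=np.array([(470,243),(622,163)])*.3+[237-120,216]
for el in(.25,.3,.35,.4):
    H=R.from_euler('zy',[.2,-el]).as_matrix(); p=proj(d,w['eef_pos']+np.array([[-.052,-.031,.0025],[.052,-.031,.0025]])@H.T);print(el,np.diff(p,axis=0),p.round(1).tolist())
print(np.diff(a,axis=0),a)
E
```

```text
(array([ 0.50686795, -0.1067338 ,  0.22316062]), [np.float64(0.0011120694577301039), np.float64(0.0011120694577300843)])
[[374.86688291 175.09924486]] [[302.26599348 251.95042497]]
0.25 [[ 48.15742787 -19.49151414]] [[256.9, 285.8], [305.0, 266.4]]
0.3 [[ 47.34171424 -21.68032052]] [[257.2, 286.8], [304.5, 265.1]]
0.35 [[ 46.40577403 -23.82632319]] [[257.6, 287.8], [304.0, 264.0]]
0.4 [[ 45.35188061 -25.92411028]] [[258.0, 288.7], [303.4, 262.8]]
[[ 45.6 -24. ]] [[258.  288.9]
 [303.6 264.9]]
```

```bash
python3 -c "
from station import r
print(r.sign_off())"
```

```text
the job is handed in; nothing more can be done
None
```

The job is handed in, with no verdict returned: the lid is seated over its pins and the closed housing is held in front of the camera. By the arm's pose and my measured lens position, its connector mouth is about 2 mm from the focus point and points at the lens within about 0.03 rad; a rougher check from the camera images put the mouth within about 7 mm.

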